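Unlock the touch mixer and hold a flask down in its sprung ring

TASK

Free the touch mixer's sprung ring by turning the knurled lock nut beside it anticlockwise until its arm has swung right out from under the ring, to the stop. Then lift the stoppered round-bottomed flask out of its cork ring, set it upright in the sprung ring and press ring and flask down to the end of the ring's travel. The mixer runs only while it is held down, so finish with the hand still on the flask, holding it fully pressed; be gentle enough not to crack the glass, and do not upset the vial standing between mixer and cork ring.

Things in the scene. Friction and masses are not known exactly. Their poses are not given: they have to be found in the camera images.
- mixer: touch mixer, fixed: white housing 150 x 180 mm, deck 62 mm high, sloping panel with dial and rocker (not used) at its front. Origin: centre of underside; x to its rear, y to its left, z up; turned up to 0.35 rad. In its frame the ring's axis is at (15, 40) mm, the nut's at (15, -45) mm. It stands at the left or the right, the flask at the other side. A tall instrument lines the bench beyond x = 0.4, y = -0.5
- cradle (a joint): how far the sprung ring is pressed down, m: 0 at rest, 0.012 at the end of its travel. The spring pushes up with about 5 N at the start and 10 N at the end, where a hard stop follows (pressing the flask on with over 60 N counts as cracking it). With the lock arm under it the ring goes down only about 1.5 mm
- cradle_seat (a point): centre of the ring's opening, at the height of its rubber lip; it moves with the ring. At rest 104 mm above the bench. The ring is 76 mm across and 8 mm thick (top 100 mm above the bench), the rubber lip on it is 62 mm across, 4 mm high, with an opening of 48 mm. A seated flask has its lowest point 11 mm below this point
- lock_nut (a joint): angle of the lock nut, rad, growing anticlockwise seen from above: at 0 its arm points along the mixer's y axis, under the ring (locked; starts between 0 and 0.25), at 1.4 it is at its stop and points to the front (free). It turns stiffly (about 0.06 N m) and stays where it is left
- lock_nut_grip (a point): on the nut's axis, 112.5 mm above the bench: the middle height to grip. The nut is a knurled upright cylinder 32 mm across, from 90 to 122 mm above the bench, same axis at all angles; below it, from 83 to 90 mm, is the flat arm, 12 mm wide, reaching 55 mm from the axis. The side of the ring is 47 mm from this axis
- flask: round-bottomed amber glass flask with a white stopper fixed in it, about 160 g (0.7 to 1.3 times). Origin: the lowest point of the bulb; z axis up through the neck. Bulb 64 mm across (centre 32 mm above the origin); neck a straight cylinder 22 mm across from 66 to 107 mm above the origin; rim 27 mm across to 114 mm; stopper 25 mm across, its top at 131 mm. It stands upright in the cork ring with its origin about 20 mm above the bench
- cork_ring: loose cork ring that carries the flask, 86 mm across, 30 mm high, opening 46 mm. Origin: centre of its underside
- vial_15: small crimped glass vial, 23 mm across, 76 mm high, standing loose on the bench between mixer and cork ring. Origin: centre of its underside; to be left standing. Bottles, a vial rack and a drawer cabinet stand further back
Not all that is in view belongs to the job. Leave any purple look-alike of the flask alone.

How it is judged:
On the way, in this order (a step that is already met when the one before it is completed fails the run):
1. the lock nut is turned anticlockwise until its arm is out from under the ring, while the flask still stands in the cork ring (value of joint lock_nut above 1.15 rad and horizontal distance between flask and cork_ring below 0.02 m), for 0.2 s.
2. the flask is lifted clear of the cork ring (height (world z) of flask above 0.05 m and contact force between flask and cork_ring below 0.1 N), for 0.2 s.
At the end, for the whole second after the job is handed in: Lock nut past 1.1 rad; flask seated in the ring (within 6 mm of its axis, lowest point 7 mm or more below the lip, tilt under 8 degrees), held still by the fingers and bearing on the ring with over 4 N; ring pressed at least 10.5 of its 12 mm; vial standing (value of joint lock_nut above 1.1 rad and value of joint cradle above 0.0105 m and horizontal distance between flask and cradle_seat below 0.006 m and z of flask in the frame of cradle_seat below -0.007 m and angle between flask's own z axis and vertical below 0.14 rad and contact force between flask and cradle above 4 N and contact force between the fingers and flask above 2 N and linear speed of flask below 0.02 m/s and angle between vial_15's own z axis and vertical below 0.2 rad); the arm keeps its last pose, push and grip.
It fails at once if the flask is forced against the ring with more than 60 N (contact force between flask and cradle above 60 N).
It fails at once if the vial is knocked over or pushed away more than 30 mm (angle between vial_15's own z axis and vertical above 0.5 rad or distance of vial_15 from where it was at the start of the episode above 0.03 m).
It also fails if it takes over 64 s, if anything falls off the work surface, if the arm or the gripper's body presses on something with over 40 N, if the wrist force passes 120 N, or if a joint passes its speed limit or range.

ROBOT

A 6-joint arm with a two-finger parallel gripper is mounted at the origin on a cart in front of the work surface, level with it; the furniture and walls round the work are solid. World frame = base frame: x ahead of the robot, y to its left, z up, the work surface at z = 0. Lengths are in m, angles in rad, forces in N, time in s.
With the tool pointing down it reaches from about 0.275 to 0.75 m from the base axis. Payload 10.2 kg.
Tool frame: the origin (TCP) lies midway between the tips of the shut fingers; the grasp point (between the pads) lies 19 mm behind it; y points along the fingers, z is the direction in which the jaws open and shut, and the axes are right-handed (so a half turn about y gives the same grasp; the last joint's range is limited). The gripper opens to 88 mm and grips with 3 to 60 N. Pads are 18 mm wide; open, the fingers measure 123 mm over their backs; the gripper's body (75 mm by 187 mm) begins 45 mm behind the grasp point.
Start: joints at [0.917, 0.313, 1.498, -0, 1.331, -0.223], TCP at [0.219, 0.477, 0.239] pointing down, gripper open.
Joint ranges: [-2.94, 2.94], [-0.97, 2.17], [0.19, 2.56], [-1.23, 4.37], [0.02, 3.11], [-2.88, 2.88]. Speed limits (rad/s): [2.39, 2.39, 3.01, 3.14, 3.14, 3.14].

INTERFACE

Orientations are given as a unit quaternion [w, x, y, z].
In Python, from rig import monitor, optics, order, nets gives the robot as it stands. The module is installed in compiled form; this text tells all that it offers.
- The arm moves only by the shell command python3 -m jog 'ROWS' [FORCE]. ROWS is JSON, a list of rows, each an object with "offset": the shift along the tool's x, y, z in m, a list of three; "twist": the turn about the tool's y in degrees; "gripper": the gripper's target within -1 to 1 (shut at 1, half-way at 0, fully open at -1). In form: [{"offset": [tx, ty, tz], "twist": twist, "gripper": gripper}, ...]. A call has 1 to 12 rows; each row is the pose to reach, as a shift and turn from the pose measured when the call began, along the tool's axes at that moment; what a row does not reach only later rows make up. A row lasts 1/12 s, in which the tool goes at most 41.7 mm and 7.16 degrees, less where a joint would pass 70% of its speed; a pose out of reach is approached as far as the arm can. A call with a gripper value outside its range is refused whole. The fingers move at their own pace and stop on an object; FORCE is the grip in N (left out, the last holds). Time passes only in rows, so rows that repeat a pose let the fingers close. It gives the time, the measured TCP pose, the force and the opening at its end, in the units of the state.
- monitor.get_obs(): the state, without advancing time (a new reading comes with each control period).
- optics.grab_frame(name): name is "scene" or "side" or "wrist"; returns the picture (400x640x3 uint8, red, green, blue); there is no depth.
- optics.camera_model(name): a dict with "fov_y" (degrees; the focal length in pixels is half the picture's height over the tangent of half this angle, whatever the lens; pixels are square), "cx", "cy" (the principal point, pixels), "world_from_camera" (4x4, takes a point from camera to world coordinates); the wrist camera has in their place "tool_from_camera" (4x4, takes a point from camera to tool coordinates, whose origin is the TCP and whose axes are the tool frame's). Camera axes: x right, y down, z forward; pixel columns grow to the right and rows downward; lengths in m; the calibration is good to about 2 mm. A picture is of the moment at which its call begins: read the wrist's pose just before it. camera_model takes no time and is no camera call.
- order.hand_in(): hands the job in, once; it reports no verdict.
Trained networks look in the newest picture that a camera, given by its name, has taken for a name from the list of things; names that differ only in an ending like _2 or _b are one class to them, and where a whole thing is asked for, a point or a joint stands for the part that bears it (a point fixed in the world has none). Each returns a list of dicts, best first, with "score" (0 to 1); they miss things now and then, are a little off and sometimes report something else, mostly with a low value. They report only what shows in the picture. A call takes as long as a camera call. They do not tell look-alikes from the thing itself.
- nets.recognise(thing, camera): "position" ([x, y, z] in m, in the coordinates of the camera as it stood for that picture, good to about 4 mm: the middle of the surface that is visible of it).
- nets.masks_of(thing, camera): "region" (400x640 bool, what is visible of it).
The state is a dict: "time_s": time; "joints": joint angles; "qvel": joint speeds; "effort": joint torques, N m; "tool_pos": TCP position; "eef_rot": TCP orientation; "ft_force": force on the tool from outside, world axes, zero at the start; "ft_torque": the same for the moment, N m; "opening": finger opening in m.
Only numpy, scipy, OpenCV 4.12 (cv2) and the standard library are available. Lean on these libraries where they do the work, as an engineer would, in place of code of your own. Each camera call takes 0.05 s, during which the arm holds its last target.

## Working session

There is one attempt and no reset: what is moved stays moved. The work goes in short steps, Python scripts to look and compute and a shell command to move; the robot and the scene stay as the last step left them, time stands still between calls to the robot, and variables do not carry over. Pictures are saved under pics/ and viewed, and the job is handed in when it is done.

```bash
mkdir -p pics; python3 - <<'E'
from rig import monitor, optics
import cv2,numpy as np
o=monitor.get_obs()
for k,v in o.items(): print(k,np.round(v,4))
for n in ("scene","side","wrist"):
    im=optics.grab_frame(n); cv2.imwrite(f"pics/{n}0.png",im[:,:,::-1])
    m=optics.camera_model(n); print(n,m)
E
ls
```

```text
time_s 0.0
joints [ 0.9166  0.3134  1.4984 -0.      1.331  -0.2234]
qvel [-0.0007 -0.0006  0.0008  0.0013  0.0015 -0.0004]
effort [ 4.00000e-04 -4.02206e+01 -2.52270e+01  6.95000e-02  3.52000e-02
 -1.00000e-04]
tool_pos [0.2191 0.4768 0.2382]
eef_rot [-0.6904  0.6912 -0.1513  0.1509]
ft_force [ 0.0658 -0.6146  0.0327]
ft_torque [-0.0206  0.0027  0.0231]
opening 0.0879
scene {'fov_y': 45.5060214125125, 'cx': 324.30903873937973, 'cy': 190.52090665904302, 'world_from_camera': array([[ 0.60406587, -0.60900873,  0.51401633,  0.08131111],
       [-0.79670081, -0.47710032,  0.37100283, -0.34603202],
       [ 0.01929339, -0.63362737, -0.77339777,  0.82260796],
       [ 0.        ,  0.        ,  0.        ,  1.        ]])}
side {'fov_y': 57.56889357654479, 'cx': 311.79383129597454, 'cy': 200.0950795121749, 'world_from_camera': array([[ 0.96646673, -0.22229735,  0.1285533 ,  0.44510387],
       [-0.25678532, -0.84019662,  0.47763054, -0.3842844 ],
       [ 0.00183405, -0.49462463, -0.86910478,  0.84850913],
       [ 0.        ,  0.        ,  0.        ,  1.        ]])}
wrist {'fov_y': 63.30961872311493, 'cx': 322.2733984145051, 'cy': 193.51642518648313, 'tool_from_camera': array([[ 1.79377088e-04,  9.63476260e-01,  2.67793697e-01,
        -6.80724028e-02],
       [ 7.39159944e-04, -2.67793756e-01,  9.63475977e-01,
        -1.46186766e-01],
       [ 9.99999711e-01,  2.51168596e-05, -7.60199123e-04,
         2.10578602e-04],
       [ 0.00000000e+00,  0.00000000e+00,  0.00000000e+00,
         1.00000000e+00]])}
pics
```

View pics/scene0.png

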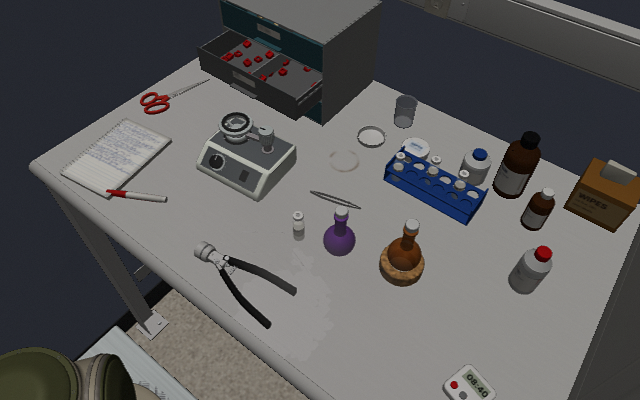

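View pics/side0.png

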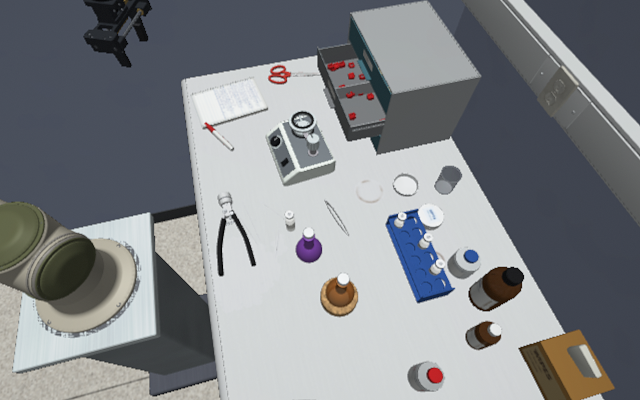

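View pics/wrist0.png

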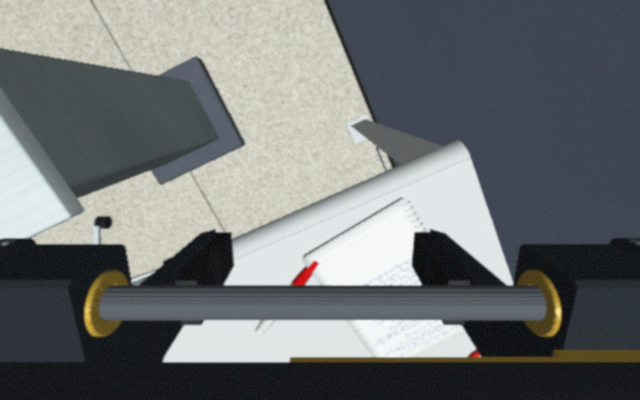

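The scene shows the mixer at left (~245,155: ring ~237,122, nut ~267,135), the vial at ~298,225, a purple look-alike at ~340,235 and the amber flask in cork at ~405,255. The side view agrees: ring ~302,122, nut ~312,143, amber flask ~340,292. Next I'll run the networks.

```bash
cat > h.py <<'E'
import numpy as np, cv2
from rig import monitor, optics, nets
from scipy.spatial.transform import Rotation as R
def Rq(q): return R.from_quat([q[1],q[2],q[3],q[0]]).as_matrix()
def tool():
    o=monitor.get_obs(); T=np.eye(4); T[:3,:3]=Rq(o["eef_rot"]); T[:3,3]=o["tool_pos"]; return T
def K(n):
    m=optics.camera_model(n); f=200/np.tan(np.radians(m["fov_y"]/2)); return np.array([[f,0,m["cx"]],[0,f,m["cy"]],[0,0,1]])
def W(n,T=None):
    m=optics.camera_model(n)
    return m["world_from_camera"] if n!="wrist" else T@m["tool_from_camera"]
def proj(n,p,T=None):
    p=np.atleast_2d(p); M=np.linalg.inv(W(n,T)); c=(M[:3,:3]@p.T).T+M[:3,3]; u=(K(n)@c.T).T; return u[:,:2]/u[:,2:]
def ray(n,uv,T=None):
    M=W(n,T); d=M[:3,:3]@np.linalg.inv(K(n))@np.array([uv[0],uv[1],1.]); return M[:3,3],d/np.linalg.norm(d)
def tri(views): # [(name,uv,T)]
    A=np.zeros((3,3));b=np.zeros(3);L=[]
    for n,uv,T in views:
        c,d=ray(n,uv,T);P=np.eye(3)-np.outer(d,d);A+=P;b+=P@c;L.append((c,P))
    x=np.linalg.solve(A,b); return x,[np.linalg.norm(P@(x-c)) for c,P in L]
def plane(n,uv,z,T=None):
    c,d=ray(n,uv,T); return c+d*(z-c[2])/d[2]
E
python3 - <<'E'
from h import *
np.set_printoptions(precision=4,suppress=True)
for n in("scene","side"):
    im=optics.grab_frame(n)
    for t in("flask","cork_ring","vial_15","mixer","cradle_seat","lock_nut_grip"):
        for r in nets.recognise(t,n)[:3]:
            p=np.r_[r["position"],1]; print(n,t,round(r["score"],2),(W(n)@p)[:3],"px",proj(n,(W(n)@p)[:3])[0])
        ms=nets.masks_of(t,n)[:3]
        for m in ms:
            ys,xs=np.nonzero(m["region"]); 
            if len(xs): print("   mask",round(m["score"],2),len(xs),xs.min(),xs.max(),ys.min(),ys.max(),xs.mean(),ys.mean())
    big=cv2.resize(im[:,:,::-1],None,fx=5,fy=5,interpolation=cv2.INTER_CUBIC)
    x,y=(185,90) if n=="scene" else (250,95)
    cv2.imwrite(f"pics/{n}_mix.png",big[y*5:(y+110)*5,x*5:(x+130)*5])
    x,y=(280,190) if n=="scene" else (260,200)
    cv2.imwrite(f"pics/{n}_fl.png",big[y*5:(y+118)*5,x*5:(x+155)*5])
print(monitor.get_obs()["time_s"])
E
```

```text
scene flask 0.72 [ 0.5473 -0.193   0.0717] px [403.1993 255.2207]
scene flask 0.68 [ 0.5181 -0.0742  0.0597] px [341.2919 236.208 ]
   mask 0.93 1186 388 421 219 271 405.68802698145026 248.11973018549747
   mask 0.66 1043 323 355 206 255 339.2895493767977 234.5215723873442
scene cork_ring 0.62 [ 0.5374 -0.1992  0.0274] px [399.8579 272.8755]
   mask 0.92 748 379 423 248 286 398.8729946524064 271.8181818181818
scene vial_15 0.53 [0.4911 0.0095 0.0496] px [298.6498 226.3221]
   mask 0.63 290 293 304 211 240 298.23793103448276 225.75862068965517
scene mixer 0.91 [0.5599 0.2104 0.0568] px [247.1654 157.7919]
scene mixer 0.72 [0.594  0.1844 0.1116] px [264.5462 136.3284]
scene cradle_seat 0.94 [0.5969 0.2767 0.0949] px [234.816 122.962]
   mask 0.71 618 218 252 111 137 235.04045307443366 124.5663430420712
scene lock_nut_grip 0.65 [0.5956 0.1854 0.1085] px [264.8054 136.803 ]
   mask 0.91 365 246 274 125 146 263.4931506849315 135.62191780821917
side flask 0.95 [ 0.5188 -0.0732  0.0569] px [307.4478 249.0631]
side flask 0.76 [ 0.555  -0.1956  0.0728] px [338.1235 293.956 ]
   mask 0.91 643 
[... 313 characters left out ...]
134703196347
side vial_15 0.45 [0.4923 0.0059 0.0543] px [288.699  222.5713]
side vial_15 0.43 [ 0.5415 -0.2089  0.0307] px [332.8174 306.4311]
   mask 0.54 155 285 294 212 231 289.56774193548387 221.66451612903225
side mixer 0.82 [0.5704 0.2045 0.0613] px [300.1107 150.692 ]
   mask 0.65 3557 265 334 111 185 299.2752319370256 149.15012651110487
   mask 0.64 232 302 318 133 151 310.9396551724138 141.69396551724137
side cradle_seat 0.58 [0.5938 0.2708 0.0987] px [302.2092 121.4193]
   mask 0.64 415 288 315 111 132 301.7156626506024 122.06506024096386
side lock_nut_grip 0.76 [0.5969 0.1864 0.1173] px [311.3229 140.6003]
   mask 0.71 212 304 318 134 151 311.8301886792453 141.92924528301887
1.45
```

```bash
python3 - <<'E'
import cv2,numpy as np
a=[cv2.imread(f"pics/{n}_mix.png") for n in("scene","side")]
cv2.imwrite("pics/mix.png",cv2.resize(np.vstack(a),None,fx=.54,fy=.54,interpolation=cv2.INTER_AREA))
E
```

```text
(no output)
```

View pics/scene_mix.png

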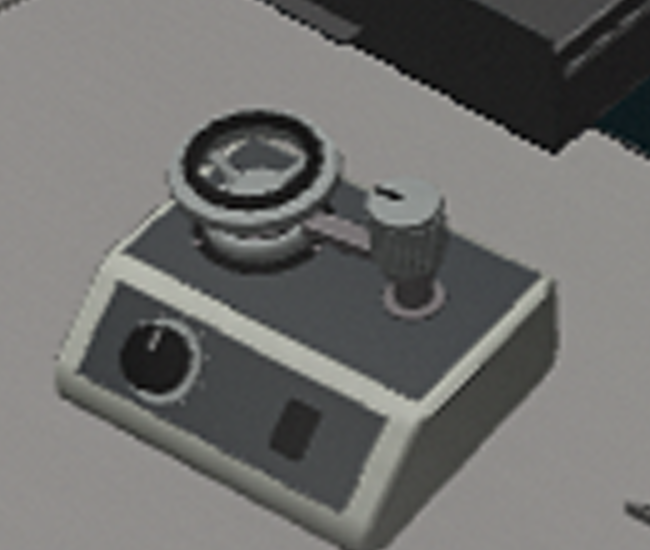

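View pics/side_mix.png

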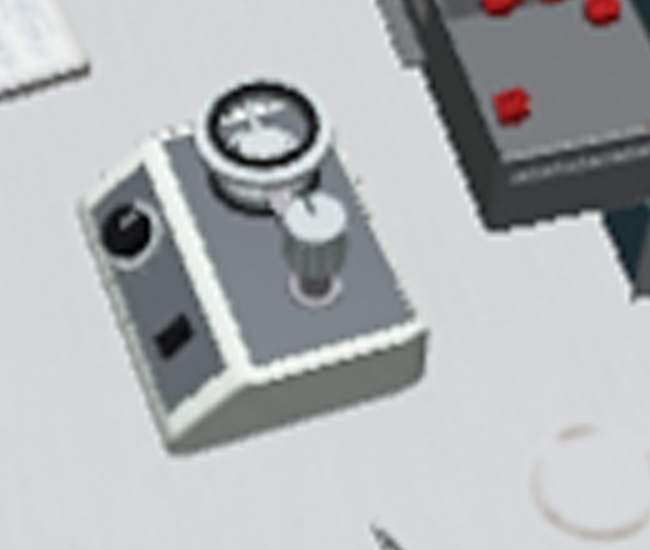

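View pics/scene_fl.png

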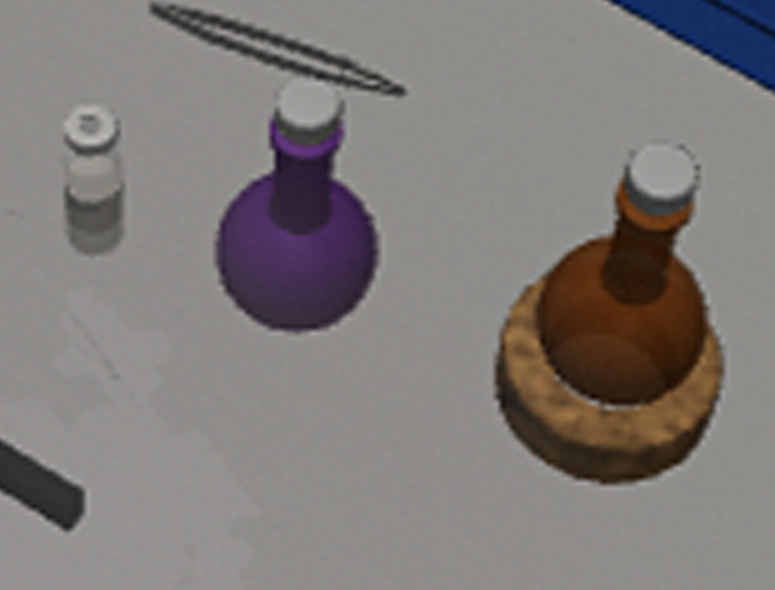

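View pics/side_fl.png

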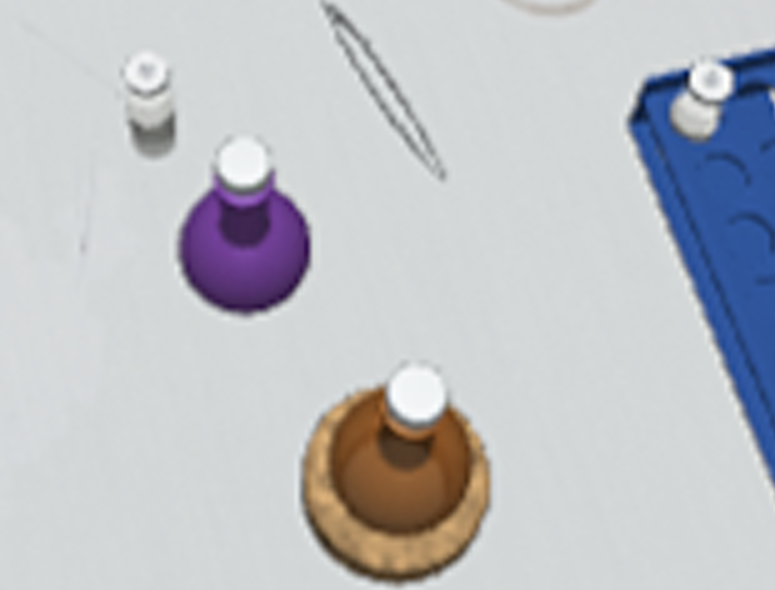

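```bash
python3 - <<'E'
from h import *
np.set_printoptions(precision=4,suppress=True)
def c(o,p): return ((p[0]+.5)/5-.5+o[0],(p[1]+.5)/5-.5+o[1])
P={"lip":((253,160),(264,126)),"nuttop":((405,203),(316,218))}
F={"stopper":((661,170),(417,395)),"vialtop":((91,122),(148,72)),"bulbpurple":((297,250),(245,245)),"purpletop":((309,105),(244,160))}
r={}
for D,a,b in((P,(185,90),(250,95)),(F,(280,190),(260,200))):
    for k,(s,d) in D.items():
        r[k]=tri([("scene",c(a,s),None),("side",c(b,d),None)]); print(k,r[k])
d=(r["lip"][0]-r["nuttop"][0])[:2]; print("dist",np.linalg.norm(d),"yaw",np.arctan2(-d[0],d[1]))
# deck front edge
a=plane("scene",c((185,90),(112,265)),.062)-plane("scene",c((185,90),(415,405)),.062); print("edge scene yaw",np.arctan2(-a[0],a[1]),np.linalg.norm(a))
a=plane("side",c((250,95),(150,148)),.062)-plane("side",c((250,95),(247,380)),.062); print("edge side yaw",np.arctan2(-a[0],a[1]),np.linalg.norm(a))
print(tool())
E
```

```text
lip (array([0.5948, 0.2721, 0.1032]), [np.float64(0.00012056410044043561), np.float64(0.00012056410044057028)])
nuttop (array([0.6011, 0.1872, 0.1234]), [np.float64(0.0008210851587030374), np.float64(0.0008210851587031665)])
stopper (array([ 0.562 , -0.188 ,  0.1511]), [np.float64(0.00014351354235497195), np.float64(0.00014351354235502933)])
vialtop (array([0.4972, 0.0157, 0.0788]), [np.float64(8.523257840694745e-06), np.float64(8.523257840736649e-06)])
bulbpurple (array([ 0.5237, -0.0651,  0.0342]), [np.float64(0.0011382041935028015), np.float64(0.0011382041935027887)])
purpletop (array([ 0.524 , -0.0649,  0.1296]), [np.float64(0.0015617035518638394), np.float64(0.0015617035518638712)])
dist 0.08518221759697313 yaw 0.07432177683094277
edge scene yaw 0.12657009513289036 0.16288764031587363
edge side yaw 0.08952239845379575 0.16789597185786295
[[ 0.9086 -0.      0.4176  0.2193]
 [-0.4176 -0.      0.9086  0.477 ]
 [-0.     -1.     -0.      0.2387]
 [ 0.      0.      0.      1.    ]]
```

```bash
python3 - <<'E'
import cv2
a=cv2.imread("pics/scene0.png");b=cv2.imread("pics/side0.png")
cv2.imwrite("pics/cabA.png",cv2.resize(a[0:150,180:400],None,fx=3.6,fy=3.6,interpolation=cv2.INTER_CUBIC))
cv2.imwrite("pics/cabB.png",cv2.resize(b[0:160,290:490],None,fx=3.6,fy=3.6,interpolation=cv2.INTER_CUBIC))
E
```

```text
(no output)
```

View pics/cabA.png

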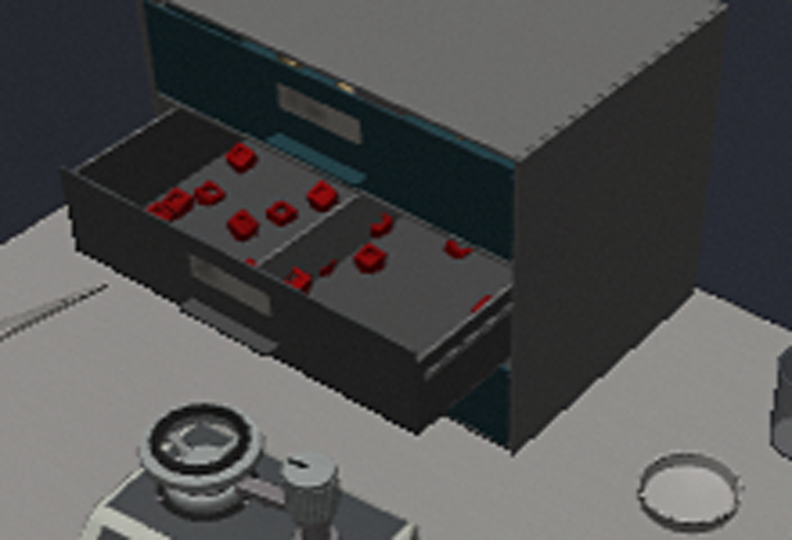

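View pics/cabB.png

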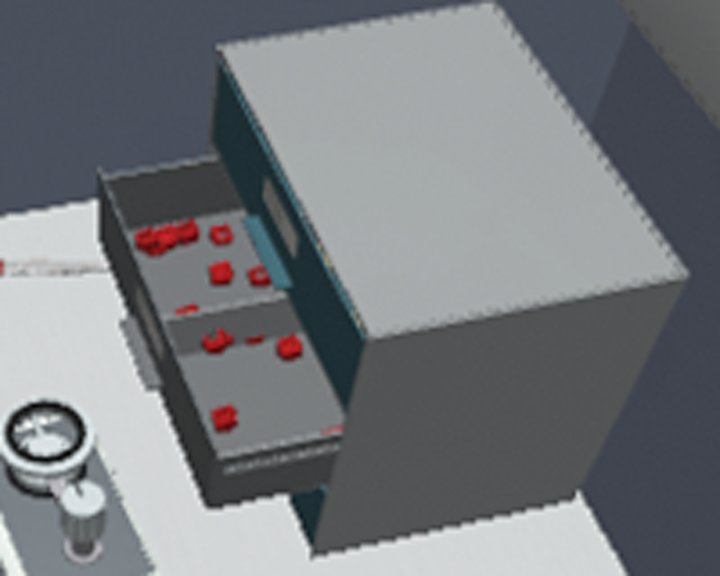

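The cabinet's drawer is pulled out towards the mixer: in A its near corner is at ~(296,99) px, in B at ~(352,128). I'll triangulate it.

```bash
python3 - <<'E'
from h import *
np.set_printoptions(precision=4,suppress=True)
for k,a,b in(("drawer near top",(418,358),(222,460)),("near bot",(418,432),(210,505)),("far top",(65,172),(100,172)),("cab near top",(520,160),(367,338)),("cab near bot",(513,453),(315,553)),("handle",(270,350),(152,388))):
    print(k,tri([("scene",(180+a[0]/3.6,a[1]/3.6),None),("side",(290+b[0]/3.6,b[1]/3.6),None)]))
E
```

```text
drawer near top (array([0.7016, 0.1841, 0.14  ]), [np.float64(0.001347108495520952), np.float64(0.0013471084955210026)])
near bot (array([0.6992, 0.1865, 0.0836]), [np.float64(0.0017033376052826724), np.float64(0.0017033376052827673)])
far top (array([0.6954, 0.4845, 0.1496]), [np.float64(0.0013263567001392336), np.float64(0.0013263567001393223)])
cab near top (array([0.7857, 0.174 , 0.2407]), [np.float64(0.0005546113108404666), np.float64(0.000554611310840434)])
cab near bot (array([ 0.7939,  0.1813, -0.0006]), [np.float64(0.0017029875884013801), np.float64(0.0017029875884014794)])
handle (array([0.6861, 0.2973, 0.0992]), [np.float64(6.790226909566825e-05), np.float64(6.790226909563258e-05)])
```

```bash
python3 -m jog '[{"offset":[0.468,0,-0.104],"twist":15.3,"gripper":-0.2},{"offset":[0.468,0,-0.104],"twist":15.3,"gripper":-0.2},{"offset":[0.468,0,-0.104],"twist":15.3,"gripper":-0.2},{"offset":[0.468,0,-0.104],"twist":15.3,"gripper":-0.2},{"offset":[0.468,0,-0.104],"twist":15.3,"gripper":-0.2},{"offset":[0.468,0,-0.104],"twist":15.3,"gripper":-0.2},{"offset":[0.468,0,-0.104],"twist":15.3,"gripper":-0.2},{"offset":[0.468,0,-0.104],"twist":15.3,"gripper":-0.2},{"offset":[0.468,0,-0.104],"twist":15.3,"gripper":-0.2},{"offset":[0.468,0,-0.104],"twist":15.3,"gripper":-0.2},{"offset":[0.468,0,-0.104],"twist":15.3,"gripper":-0.2},{"offset":[0.468,0,-0.104],"twist":15.3,"gripper":-0.2}]' 30
python3 - <<'E'
from h import *
T=tool(); im=optics.grab_frame("wrist"); cv2.imwrite("pics/w1.png",im[:,:,::-1]); print(T.round(4)); np.save("T1.npy",T)
print(proj("wrist",[[.601,.187,.122],[.595,.272,.104]],T), monitor.get_obs()["opening"],monitor.get_obs()["time_s"])
for t in("lock_nut_grip","cradle_seat"):
  for r in nets.recognise(t,"wrist")[:2]: print(t,round(r["score"],2),(W("wrist",T)@np.r_[r["position"],1])[:3])
E
```

```text
time_s: 2.45
tool_pos: [0.6038, 0.1837, 0.2381]
eef_rot: [-0.664, 0.664, -0.243, 0.243]
ft_force: [-0.4, 0.3, -0.1]
opening: 0.0526
[[ 7.643e-01  1.000e-04  6.448e-01  6.038e-01]
 [-6.448e-01 -7.000e-04  7.643e-01  1.837e-01]
 [ 5.000e-04 -1.000e+00 -4.000e-04  2.381e-01]
 [ 0.000e+00  0.000e+00  0.000e+00  1.000e+00]]
[[322.99376299 182.9680837 ]
 [396.11050629 108.78383488]] 0.0527719210794178 2.5
lock_nut_grip 0.56 [0.596176   0.19579119 0.12901799]
cradle_seat 0.87 [0.59433594 0.27083916 0.09722494]
```

View pics/w1.png

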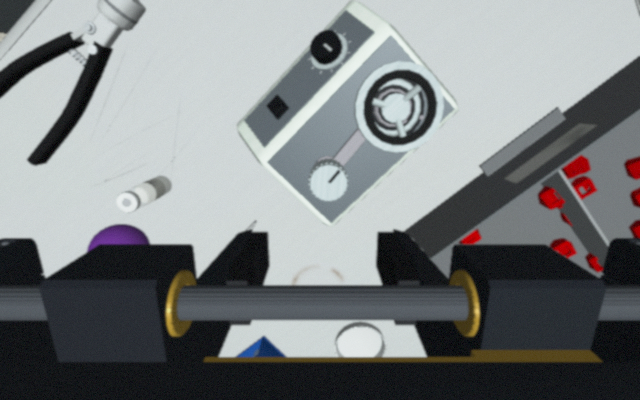

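The wrist view shows the nut top at ~(328,180), the ring at ~(399,107) and the arm under the ring. I'll zoom in to refine these.

```bash
python3 - <<'E'
import cv2
b=cv2.imread("pics/w1.png")
cv2.imwrite("pics/w1z.png",cv2.resize(b[50:210,290:460],None,fx=3.6,fy=3.6,interpolation=cv2.INTER_CUBIC))
E
```

```text
(no output)
```

View pics/w1z.png

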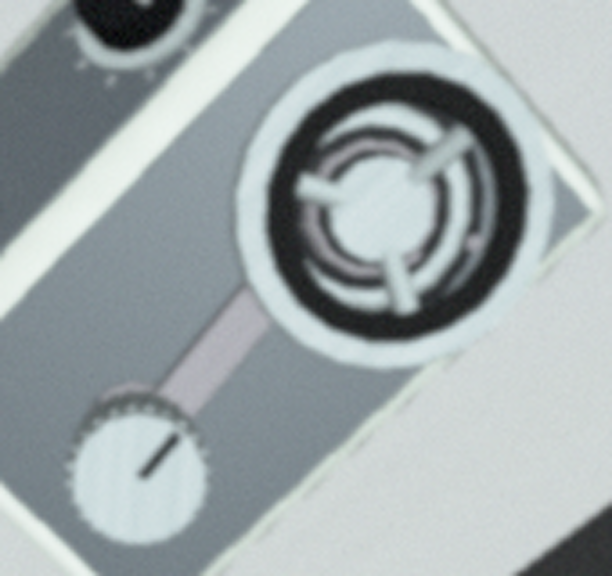

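```bash
python3 - <<'E'
from h import *
np.set_printoptions(precision=4,suppress=True)
T=np.load("T1.npy")
n=plane("wrist",(328.5,182.4),.122,T); r=plane("wrist",(400.2,107.1),.104,T)
print(n,r,np.arctan2(-(r-n)[0],(r-n)[1]),np.linalg.norm((r-n)[:2]))
c=lambda o,p:((p[0]+.5)/5-.5+o[0],(p[1]+.5)/5-.5+o[1])
print(tri([("scene",c((185,90),(405,203)),None),("side",c((250,95),(316,218)),None),("wrist",(328.5,182.4),T)]))
print(tri([("scene",c((185,90),(253,160)),None),("side",c((250,95),(264,126)),None),("wrist",(400.2,107.1),T)]))
T=tool();print(T[:3,:3].T@(np.array([.6025,.1895,.0935])-T[:3,3]))
E
```

```text
[0.6036 0.1908 0.122 ] [0.5961 0.2754 0.104 ] 0.08807792577276594 0.0849392748842658
(array([0.6032, 0.1902, 0.1197]), [np.float64(0.0011499581441021282), np.float64(0.0014612083795718747), np.float64(0.0008423461288725989)])
(array([0.5965, 0.2756, 0.0996]), [np.float64(0.0009241076050026649), np.float64(0.0009993618600144826), np.float64(0.0006009570362440575)])
[-0.0016  0.1444  0.0033]
```

```bash
python3 -m jog '[{"offset":[-0.002,0.04,0.004],"twist":0,"gripper":-0.2},{"offset":[-0.002,0.08,0.004],"twist":0,"gripper":-0.2},{"offset":[-0.002,0.09,0.004],"twist":0,"gripper":-0.2},{"offset":[-0.002,0.09,0.004],"twist":0,"gripper":-0.2},{"offset":[-0.002,0.09,0.004],"twist":0,"gripper":-0.2}]' 30
python3 - <<'E'
from h import *
T=tool(); im=optics.grab_frame("wrist"); cv2.imwrite("pics/w2.png",im[:,:,::-1]); print(T.round(4)); np.save("T2.npy",T)
print(proj("wrist",[[.603,.19,.122],[.596,.275,.104]],T), proj("wrist",T[:3,3]-T[:3,1]*-.0,T))
E
```

```text
time_s: 3.02
tool_pos: [0.6028, 0.1911, 0.1497]
eef_rot: [0.664, -0.664, 0.242, -0.242]
ft_force: [0.0, -0.5, -0.0]
opening: 0.0531
[[ 7.654e-01  5.000e-04  6.436e-01  6.028e-01]
 [-6.436e-01  3.000e-04  7.654e-01  1.911e-01]
 [ 2.000e-04 -1.000e+00  5.000e-04  1.497e-01]
 [ 0.000e+00  0.000e+00  0.000e+00  1.000e+00]]
[[320.64517126 228.0889139 ]
 [425.5374248  119.25008648]] [[321.77977588 247.51130423]]
```

View pics/w2.png

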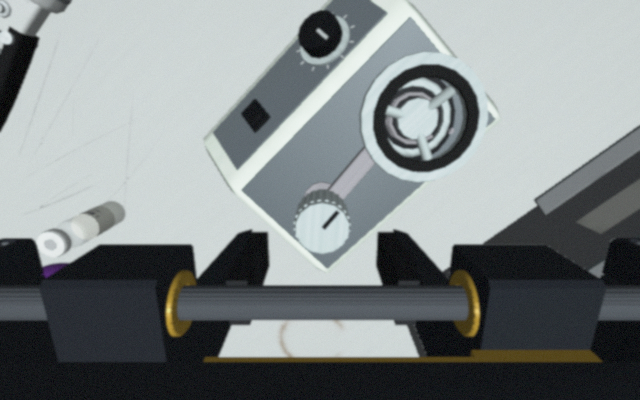

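The nut top is at ~(322,229), where I predicted it, centred between the fingers. Next: descend and close.

```bash
python3 -m jog '[{"offset":[0,0.03,0],"twist":0,"gripper":-0.2},{"offset":[0,0.055,0],"twist":0,"gripper":-0.2},{"offset":[0,0.055,0],"twist":0,"gripper":-0.2},{"offset":[0,0.055,0],"twist":0,"gripper":-0.2},{"offset":[0,0.055,0],"twist":0,"gripper":1},{"offset":[0,0.055,0],"twist":0,"gripper":1},{"offset":[0,0.055,0],"twist":0,"gripper":1},{"offset":[0,0.055,0],"twist":0,"gripper":1},{"offset":[0,0.055,0],"twist":0,"gripper":1}]' 30
```

```text
time_s: 3.82
tool_pos: [0.6036, 0.1903, 0.0973]
eef_rot: [0.664, -0.664, 0.241, -0.243]
ft_force: [-4.6, -5.4, 8.6]
opening: 0.0314
```

```bash
python3 -m jog '[{"offset":[0,0,0],"twist":-7,"gripper":1},{"offset":[0,0,0],"twist":-14,"gripper":1},{"offset":[0,0,0],"twist":-21,"gripper":1},{"offset":[0,0,0],"twist":-28,"gripper":1},{"offset":[0,0,0],"twist":-35,"gripper":1},{"offset":[0,0,0],"twist":-42,"gripper":1},{"offset":[0,0,0],"twist":-49,"gripper":1},{"offset":[0,0,0],"twist":-56,"gripper":1},{"offset":[0,0,0],"twist":-63,"gripper":1},{"offset":[0,0,0],"twist":-70,"gripper":1},{"offset":[0,0,0],"twist":-75,"gripper":1},{"offset":[0,0,0],"twist":-78,"gripper":1}]' 30
python3 - <<'E'
from h import *
o=monitor.get_obs(); T=tool(); print(T.round(3),np.degrees(np.arctan2(T[1,2],T[0,2])),o["ft_force"],o["ft_torque"])
E
```

```text
time_s: 4.82
tool_pos: [0.6035, 0.1908, 0.0975]
eef_rot: [-0.668, 0.669, 0.232, -0.23]
ft_force: [-1.0, 1.5, -4.4]
opening: 0.0311
[[ 0.787  0.003 -0.617  0.603]
 [ 0.617  0.     0.787  0.191]
 [ 0.003 -1.    -0.001  0.097]
 [ 0.     0.     0.     1.   ]] 128.1270660152948 [-0.95953817  1.50566537 -4.43478777] [ 0.42943928  0.31390318 -0.60712217]
```

```bash
python3 -m jog '[{"offset":[0,0,0],"twist":-3,"gripper":1},{"offset":[0,0,0],"twist":-4,"gripper":1},{"offset":[0,0,0],"twist":-4,"gripper":1}]' 30
python3 - <<'E'
from h import *
o=monitor.get_obs(); T=tool(); print(np.degrees(np.arctan2(T[1,2],T[0,2])),o["ft_force"],o["ft_torque"])
T=tool(); im=optics.grab_frame("wrist"); cv2.imwrite("pics/w3.png",im[:,:,::-1]);np.save("T3.npy",T)
im=optics.grab_frame("scene"); cv2.imwrite("pics/s3.png",cv2.resize(im[90:200,185:345,::-1],None,fx=4.5,fy=4.5,interpolation=cv2.INTER_CUBIC))
E
```

```text
time_s: 5.07
tool_pos: [0.6034, 0.1909, 0.0975]
eef_rot: [-0.66, 0.66, 0.255, -0.253]
ft_force: [1.0, 0.6, -3.8]
opening: 0.0315
132.0747518122824 [ 0.95834275  0.59818129 -3.77092102] [ 0.34830401 -0.05137788 -0.45369637]
```

View pics/w3.png

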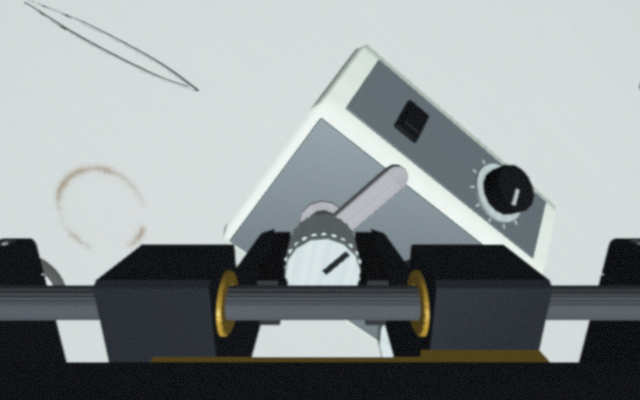

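View pics/s3.png

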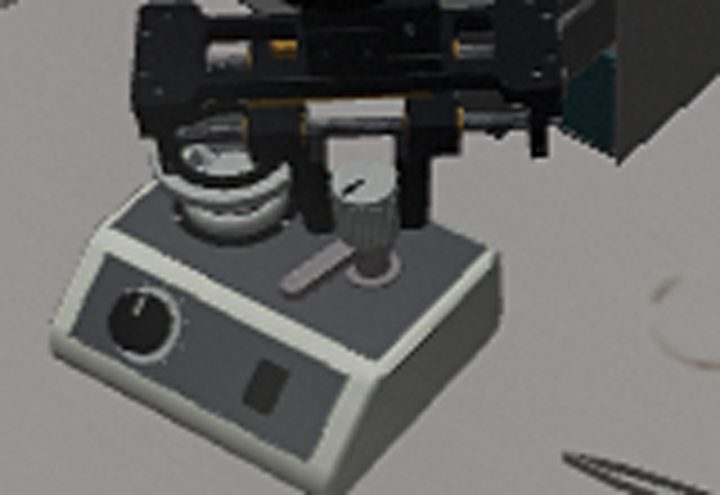

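The arm has swung out to the front and points at wrist px (397,175). I'll measure its angle.

```bash
python3 - <<'E'
from h import *
T=np.load("T3.npy")
a=plane("wrist",(402,170),.09,T); b=plane("wrist",(345,222),.09,T); d=a-b
print(a,b,"lock angle from edges mid",np.arctan2(d[1],d[0])-(np.pi/2+.088)," from axis",np.arctan2(a[1]-.1908,a[0]-.6034)-(np.pi/2+.088),np.hypot(a[1]-.1908,a[0]-.6034))
E
```

```text
[0.55030666 0.1939503  0.09      ] [0.58814975 0.19182057 0.09      ] lock angle from edges mid 1.4265775597691146  from axis 1.4235306119829385 0.05318672112192861
```

```bash
python3 -m jog '[{"offset":[0,0,0],"twist":2,"gripper":-0.2},{"offset":[0,0,0],"twist":2,"gripper":-0.2},{"offset":[0,0,0],"twist":2,"gripper":-0.2},{"offset":[0,0,0],"twist":2,"gripper":-0.2},{"offset":[0,-0.04,0],"twist":2,"gripper":-0.2},{"offset":[0,-0.08,0],"twist":2,"gripper":-0.2},{"offset":[0,-0.12,0],"twist":6,"gripper":-0.2},{"offset":[0,-0.155,0],"twist":13,"gripper":-0.2},{"offset":[0,-0.155,0],"twist":20,"gripper":-0.2},{"offset":[0,-0.155,0],"twist":27,"gripper":-0.2},{"offset":[0,-0.155,0],"twist":34,"gripper":-0.2},{"offset":[0,-0.155,0],"twist":41,"gripper":-0.2}]' 30
python3 - <<'E'
from h import *
np.set_printoptions(precision=4,suppress=True)
T=tool(); print(T); print(T[:3,:3].T@(np.array([.562,-.188,.235])-T[:3,3]))
E
```

```text
time_s: 6.17
tool_pos: [0.603, 0.1908, 0.2528]
eef_rot: [0.707, -0.707, -0.006, 0.003]
ft_force: [-0.2, 0.3, -0.1]
opening: 0.0527
[[ 0.9999  0.0032 -0.0127  0.603 ]
 [ 0.0127  0.0005  0.9999  0.1908]
 [ 0.0032 -1.      0.0005  0.2528]
 [ 0.      0.      0.      1.    ]]
[-0.0458  0.0175 -0.3782]
```

```bash
python3 -m jog '[{"offset":[-0.045,0,-0.378],"twist":0,"gripper":0},{"offset":[-0.045,0,-0.378],"twist":0,"gripper":0},{"offset":[-0.045,0,-0.378],"twist":0,"gripper":0},{"offset":[-0.045,0,-0.378],"twist":0,"gripper":0},{"offset":[-0.045,0,-0.378],"twist":0,"gripper":0},{"offset":[-0.045,0,-0.378],"twist":0,"gripper":0},{"offset":[-0.045,0,-0.378],"twist":0,"gripper":0},{"offset":[-0.045,0,-0.378],"twist":0,"gripper":0},{"offset":[-0.045,0,-0.378],"twist":0,"gripper":0},{"offset":[-0.045,0,-0.378],"twist":0,"gripper":0},{"offset":[-0.045,0,-0.378],"twist":0,"gripper":0},{"offset":[-0.045,0,-0.378],"twist":0,"gripper":0}]' 30
python3 - <<'E'
from h import *
np.set_printoptions(precision=4,suppress=True)
T=tool(); im=optics.grab_frame("wrist"); cv2.imwrite("pics/w4.png",im[:,:,::-1]);np.save("T4.npy",T); print(T,proj("wrist",[[.562,-.188,.151],[.562,-.188,.052]],T))
for t in("scene","side"):
    im=optics.grab_frame(t); cv2.imwrite(f"pics/{t}4.png",im[:,:,::-1])
E
```

```text
time_s: 7.17
tool_pos: [0.5628, -0.1872, 0.2526]
eef_rot: [0.707, -0.707, -0.006, 0.003]
ft_force: [0.3, 0.7, -0.3]
opening: 0.0442
[[ 0.9999  0.0032 -0.0127  0.5628]
 [ 0.0127  0.0009  0.9999 -0.1872]
 [ 0.0032 -1.      0.0009  0.2526]
 [ 0.      0.      0.      1.    ]] [[321.5048 191.2071]
 [321.7189 167.1437]]
```

View pics/w4.png

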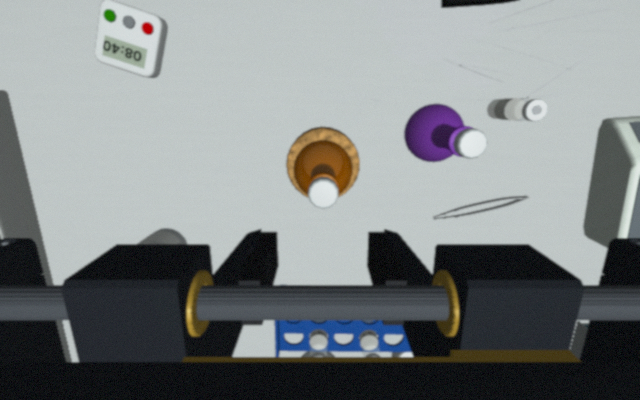

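View pics/scene4.png

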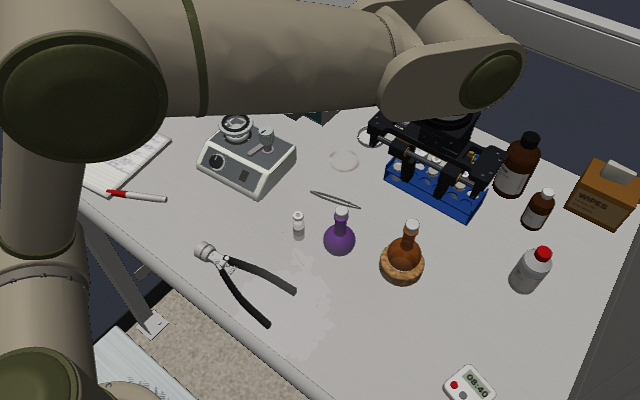

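The stopper is at (323,192), predicted (321.5,191): aligned. Next: descend and grip.

```bash
python3 -m jog '[{"offset":[-0.0005,0.04,0.0005],"twist":0,"gripper":0},{"offset":[-0.0005,0.08,0.0005],"twist":0,"gripper":0},{"offset":[-0.0005,0.12,0.0005],"twist":0,"gripper":0},{"offset":[-0.0005,0.15,0.0005],"twist":0,"gripper":0},{"offset":[-0.0005,0.162,0.0005],"twist":0,"gripper":0},{"offset":[-0.0005,0.162,0.0005],"twist":0,"gripper":0},{"offset":[-0.0005,0.162,0.0005],"twist":0,"gripper":0}]' 30
python3 - <<'E'
from h import *
T=tool(); im=optics.grab_frame("side"); cv2.imwrite("pics/side5.png",cv2.resize(im[180:340,230:450,::-1],None,fx=3.5,fy=3.5,interpolation=cv2.INTER_CUBIC))
im=optics.grab_frame("scene"); cv2.imwrite("pics/scene5.png",cv2.resize(im[150:310,310:530,::-1],None,fx=3.5,fy=3.5,interpolation=cv2.INTER_CUBIC))
E
```

```text
time_s: 7.9
tool_pos: [0.5639, -0.1852, 0.0921]
eef_rot: [-0.707, 0.707, 0.007, -0.004]
ft_force: [0.2, -0.3, 0.5]
opening: 0.0437
```

View pics/scene5.png

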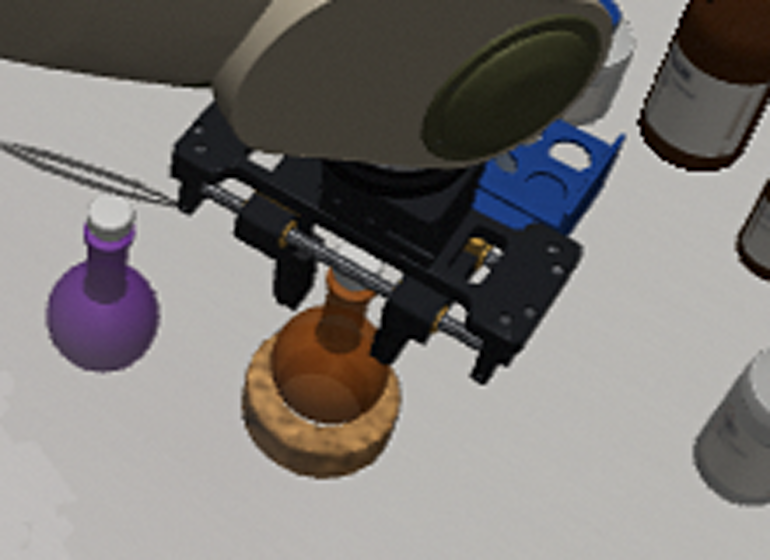

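The fingers straddle the neck, about 1.5 mm off centre. I'll trim that and close.

```bash
python3 -m jog '[{"offset":[-0.0015,0.001,-0.0015],"twist":0,"gripper":0},{"offset":[-0.0015,0.001,-0.0015],"twist":0,"gripper":0},{"offset":[-0.0015,0.001,-0.0015],"twist":0,"gripper":1},{"offset":[-0.0015,0.001,-0.0015],"twist":0,"gripper":1},{"offset":[-0.0015,0.001,-0.0015],"twist":0,"gripper":1},{"offset":[-0.0015,0.001,-0.0015],"twist":0,"gripper":1},{"offset":[-0.0015,0.001,-0.0015],"twist":0,"gripper":1},{"offset":[-0.0015,0.001,-0.0015],"twist":0,"gripper":1}]' 35
```

```text
time_s: 8.67
tool_pos: [0.563, -0.1873, 0.0923]
eef_rot: [-0.707, 0.708, 0.008, -0.003]
ft_force: [0.7, 0.6, 2.2]
opening: 0.0241
```

```bash
python3 -m jog '[{"offset":[0,0,0],"twist":0,"gripper":1},{"offset":[0,0,0],"twist":0,"gripper":1},{"offset":[0,-0.01,0],"twist":0,"gripper":1},{"offset":[0,-0.03,0],"twist":0,"gripper":1},{"offset":[0,-0.06,0],"twist":0,"gripper":1},{"offset":[0,-0.09,0],"twist":0,"gripper":1},{"offset":[0,-0.12,0],"twist":0,"gripper":1},{"offset":[0,-0.145,0],"twist":0,"gripper":1},{"offset":[0,-0.155,0],"twist":0,"gripper":1},{"offset":[0,-0.16,0],"twist":0,"gripper":1},{"offset":[0,-0.16,0],"twist":0,"gripper":1},{"offset":[0,-0.16,0],"twist":0,"gripper":1}]' 35
python3 - <<'E'
from h import *
np.set_printoptions(precision=4,suppress=True)
T=tool(); im=optics.grab_frame("wrist"); cv2.imwrite("pics/w6.png",im[:,:,::-1]);np.save("T6.npy",T); print(T)
for n in("scene","side"):
    im=optics.grab_frame(n); cv2.imwrite(f"pics/{n}6.png",im[:,:,::-1])
print(T[:3,:3].T@(np.array([.596,.275,.255])-T[:3,3]), monitor.get_obs()["ft_force"])
E
```

```text
time_s: 9.67
tool_pos: [0.5614, -0.1869, 0.2507]
eef_rot: [-0.707, 0.707, 0.007, -0.004]
ft_force: [0.2, -0.2, -1.3]
opening: 0.0239
[[ 0.9999  0.0049 -0.0154  0.5614]
 [ 0.0154 -0.0001  0.9999 -0.1869]
 [ 0.0049 -1.     -0.0002  0.2507]
 [ 0.      0.      0.      1.    ]]
[ 0.0417 -0.0042  0.4613] [-0.2692 -0.3309 -1.7907]
```

View pics/side6.png

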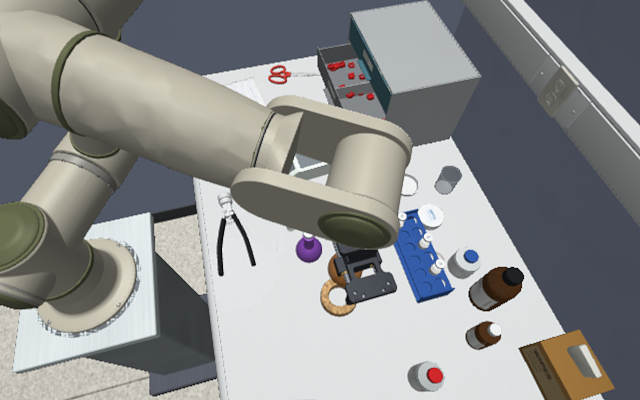

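View pics/w6.png

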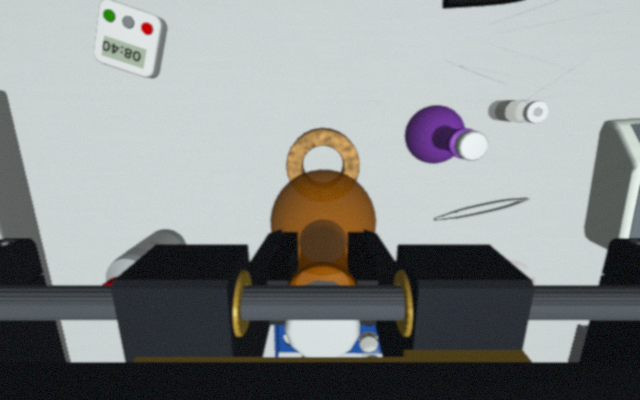

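```bash
python3 - <<'E'
import cv2
b=cv2.imread("pics/scene6.png")
cv2.imwrite("pics/scene6z.png",cv2.resize(b[110:300,330:530],None,fx=3.1,fy=3.1,interpolation=cv2.INTER_CUBIC))
E
```

```text
(no output)
```

View pics/scene6z.png

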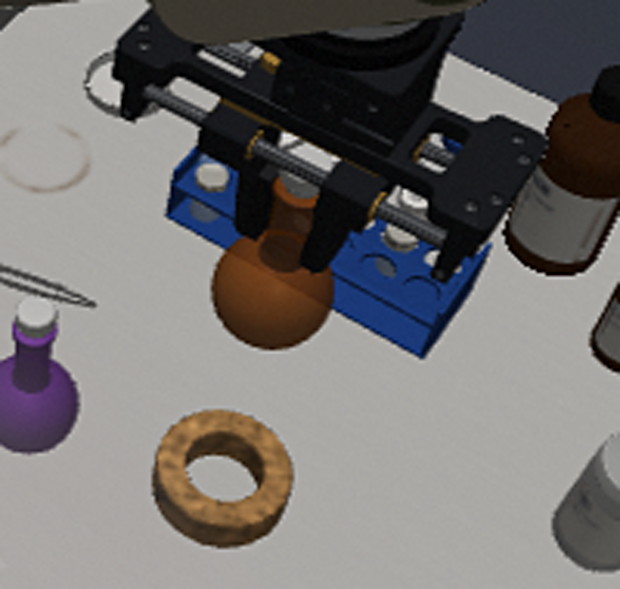

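```bash
python3 - <<'E'
from h import *
np.set_printoptions(precision=4,suppress=True)
T=np.load("T6.npy")
x,e=tri([("scene",(417.9,202.9),None),("wrist",(323.5,222.5),T)]); print(x,e); print("bulb centre in tool",T[:3,:3].T@(x-T[:3,3]))
p=T[:3,3]+np.array([0,0,-.038]); print(proj("scene",p),proj("wrist",p,T))
E
```

```text
[ 0.5664 -0.1866  0.2041] [np.float64(0.0003724632484530706), np.float64(0.00037246324845309747)]
bulb centre in tool [0.0047 0.0466 0.0002]
[[417.2105 201.6514]] [[322.6296 220.2432]]
```

```bash
python3 -m jog '[{"offset":[0.001,0,0.01],"twist":0,"gripper":1},{"offset":[0.003,0,0.03],"twist":0,"gripper":1},{"offset":[0.005,0,0.06],"twist":0,"gripper":1},{"offset":[0.008,0,0.09],"twist":0,"gripper":1},{"offset":[0.011,0,0.12],"twist":0,"gripper":1},{"offset":[0.014,0,0.15],"twist":0,"gripper":1},{"offset":[0.017,0,0.18],"twist":0,"gripper":1},{"offset":[0.02,0,0.21],"twist":0,"gripper":1},{"offset":[0.022,0,0.24],"twist":0,"gripper":1},{"offset":[0.025,0,0.27],"twist":0,"gripper":1},{"offset":[0.028,0,0.30],"twist":0,"gripper":1},{"offset":[0.03,0,0.33],"twist":0,"gripper":1}]' 35
python3 - <<'E'
from h import *
np.set_printoptions(precision=4,suppress=True)
T=tool(); print(T);print(T[:3,:3].T@(np.array([.596,.275,.255])-T[:3,3]))
E
```

```text
time_s: 10.82
tool_pos: [0.5859, 0.1458, 0.2503]
eef_rot: [-0.707, 0.707, 0.007, -0.004]
ft_force: [-0.4, 0.1, 0.1]
opening: 0.0241
[[ 0.9999  0.0038 -0.0157  0.5859]
 [ 0.0157  0.      0.9999  0.1458]
 [ 0.0038 -1.     -0.      0.2503]
 [ 0.      0.      0.      1.    ]]
[ 0.0122 -0.0047  0.1291]
```

```bash
python3 -m jog '[{"offset":[0.003,0,0.03],"twist":0,"gripper":1},{"offset":[0.006,0,0.06],"twist":0,"gripper":1},{"offset":[0.009,0,0.09],"twist":0,"gripper":1},{"offset":[0.011,0,0.11],"twist":0,"gripper":1},{"offset":[0.012,0,0.122],"twist":0,"gripper":1},{"offset":[0.012,0,0.129],"twist":0,"gripper":1},{"offset":[0.012,0.01,0.129],"twist":0,"gripper":1},{"offset":[0.012,0.03,0.129],"twist":0,"gripper":1},{"offset":[0.012,0.05,0.129],"twist":0,"gripper":1},{"offset":[0.012,0.055,0.129],"twist":0,"gripper":1},{"offset":[0.012,0.055,0.129],"twist":0,"gripper":1},{"offset":[0.012,0.055,0.129],"twist":0,"gripper":1}]' 35
python3 - <<'E'
from h import *
np.set_printoptions(precision=4,suppress=True)
T=tool(); im=optics.grab_frame("wrist"); cv2.imwrite("pics/w7.png",im[:,:,::-1]);np.save("T7.npy",T); print(T)
for n,(x,y) in(("scene",(170,50)),("side",(240,50))):
    im=optics.grab_frame(n); cv2.imwrite(f"pics/{n}7.png",cv2.resize(im[y:y+160,x:x+180,::-1],None,fx=3.7,fy=3.7,interpolation=cv2.INTER_CUBIC))
print(T[:3,:3].T@(np.array([.596,.275,.165])-T[:3,3]), monitor.get_obs()["ft_force"])
E
```

```text
time_s: 11.82
tool_pos: [0.5964, 0.2742, 0.196]
eef_rot: [0.707, -0.707, -0.007, 0.004]
ft_force: [-0.4, -0.8, -1.0]
opening: 0.0237
[[ 0.9999  0.0044 -0.0148  0.5964]
 [ 0.0148  0.      0.9999  0.2742]
 [ 0.0044 -1.     -0.      0.196 ]
 [ 0.      0.      0.      1.    ]]
[-0.0005  0.031   0.0008] [ 0.1405 -0.0943 -0.6353]
```

View pics/scene7.png

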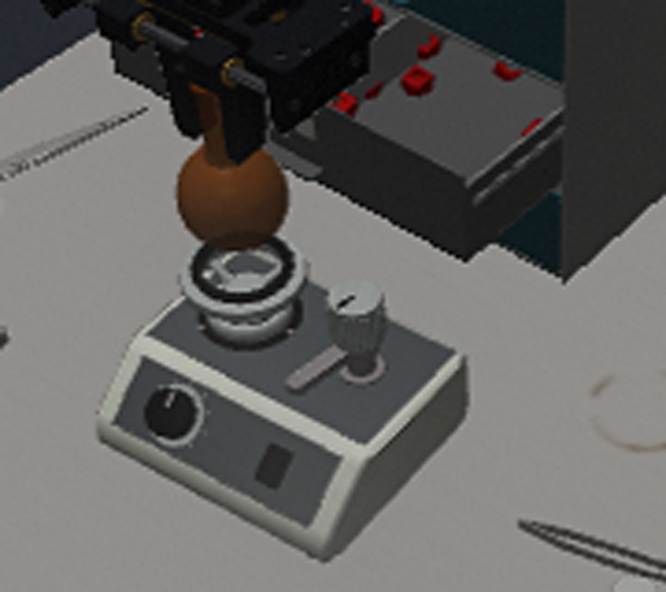

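View pics/side7.png

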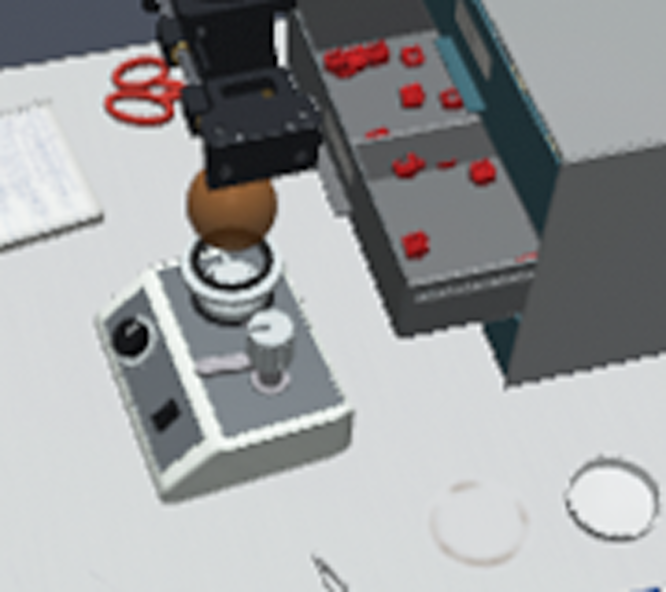

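View pics/w7.png

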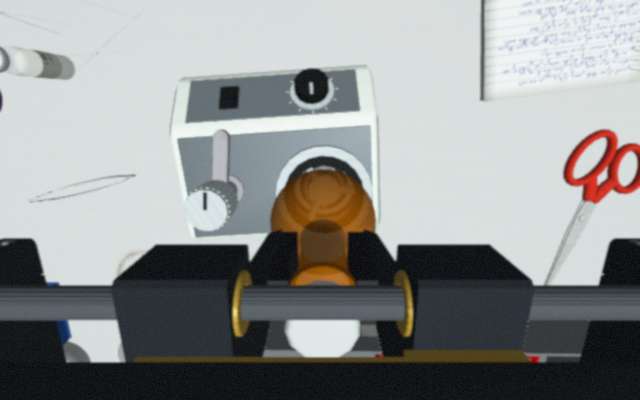

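```bash
python3 - <<'E'
from h import *
np.set_printoptions(precision=4,suppress=True)
T=np.load("T7.npy")
f=lambda o,p:((p[0]+.5)/3.7-.5+o[0],(p[1]+.5)/3.7-.5+o[1])
b=tri([("scene",f((170,50),(233.5,194)),None),("side",f((240,50),(232,204)),None)]);l=tri([("scene",f((170,50),(242,266)),None),("side",f((240,50),(231.5,265)),None)])
print(b,l,b[0]-l[0]); 
r=plane("wrist",(323.5,190),.104,T); print(r)
w=cv2.imread("pics/w7.png"); cv2.imwrite("pics/w7z.png",cv2.resize(w[130:250,240:400],None,fx=4.5,fy=4.5,interpolation=cv2.INTER_CUBIC))
print(proj("wrist",[[.596,.275,.104]],T))
E
```

```text
(array([0.5956, 0.2709, 0.1593]), [np.float64(0.0007666410485188351), np.float64(0.0007666410485188816)]) (array([0.5931, 0.2692, 0.1041]), [np.float64(0.001885266666566122), np.float64(0.0018852666665660025)]) [0.0025 0.0017 0.0553]
[0.5921 0.2748 0.104 ]
[[323.6387 194.9844]]
```

View pics/w7z.png

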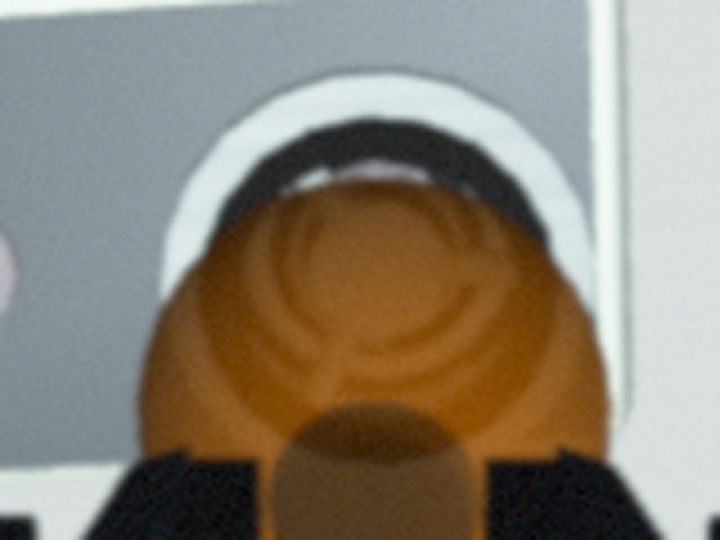

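```bash
python3 - <<'E'
from h import *
T=np.load("T7.npy")
a=plane("wrist",(324.4,145.7),.1,T);b=plane("wrist",(324.4,156.2),.104,T); print(a+[.038,0,0],b+[.031,0,0])
E
```

```text
[0.59701124 0.27499472 0.1       ] [0.59722135 0.27509169 0.104     ]
```

```bash
python3 -m jog '[{"offset":[-0.001,0.008,0.001],"twist":0,"gripper":1},{"offset":[-0.001,0.016,0.001],"twist":0,"gripper":1},{"offset":[-0.001,0.022,0.001],"twist":0,"gripper":1},{"offset":[-0.001,0.026,0.001],"twist":0,"gripper":1},{"offset":[-0.001,0.029,0.001],"twist":0,"gripper":1},{"offset":[-0.001,0.032,0.001],"twist":0,"gripper":1},{"offset":[-0.001,0.032,0.001],"twist":0,"gripper":1},{"offset":[-0.001,0.032,0.001],"twist":0,"gripper":1}]' 35
python3 - <<'E'
from h import *
for i in range(3):
    print(monitor.get_obs()["ft_force"].round(2) if hasattr(monitor.get_obs()["ft_force"],"round") else monitor.get_obs()["ft_force"],monitor.get_obs()["tool_pos"]); optics.grab_frame("scene")
E
```

```text
time_s: 12.63
tool_pos: [0.596, 0.2757, 0.1652]
eef_rot: [0.707, -0.707, -0.008, 0.003]
ft_force: [-0.5, -0.4, 2.5]
opening: 0.0241
[-0.55 -0.37  2.51] [0.59602173 0.27568229 0.16524609]
[-0.16 -0.26  2.65] [0.59602821 0.27569396 0.16535719]
[-0.16 -0.64  2.03] [0.59600855 0.27570681 0.16536018]
```

Contact came at TCP z 0.165, as expected. Next I'll press down in stages with a firmer grip.

```bash
python3 -m jog '[{"offset":[0,0,0],"twist":0,"gripper":1},{"offset":[0,0.002,0],"twist":0,"gripper":1},{"offset":[0,0.004,0],"twist":0,"gripper":1},{"offset":[0,0.006,0],"twist":0,"gripper":1},{"offset":[0,0.008,0],"twist":0,"gripper":1},{"offset":[0,0.010,0],"twist":0,"gripper":1},{"offset":[0,0.010,0],"twist":0,"gripper":1},{"offset":[0,0.010,0],"twist":0,"gripper":1}]' 50
```

```text
time_s: 13.45
tool_pos: [0.5962, 0.2757, 0.1555]
eef_rot: [0.707, -0.707, -0.008, 0.003]
ft_force: [-1.0, -0.9, 7.2]
opening: 0.0237
```

```bash
python3 -m jog '[{"offset":[0,0.001,0],"twist":0,"gripper":1},{"offset":[0,0.002,0],"twist":0,"gripper":1},{"offset":[0,0.002,0],"twist":0,"gripper":1},{"offset":[0,0.002,0],"twist":0,"gripper":1}]' 50; python3 -m jog '[{"offset":[0,0.001,0],"twist":0,"gripper":1},{"offset":[0,0.001,0],"twist":0,"gripper":1},{"offset":[0,0.001,0],"twist":0,"gripper":1}]' 50
```

```text
time_s: 13.78
tool_pos: [0.5964, 0.2757, 0.154]
eef_rot: [0.707, -0.707, -0.008, 0.002]
ft_force: [-0.5, -0.6, 6.9]
opening: 0.0237
time_s: 14.03
tool_pos: [0.5966, 0.2757, 0.1535]
eef_rot: [0.707, -0.707, -0.009, 0.002]
ft_force: [-1.0, -2.4, 7.2]
opening: 0.0234
```

```bash
python3 -m jog '[{"offset":[0,0.001,0],"twist":0,"gripper":1},{"offset":[0,0.002,0],"twist":0,"gripper":1},{"offset":[0,0.002,0],"twist":0,"gripper":1},{"offset":[0,0.002,0],"twist":0,"gripper":1}]' 50
```

```text
time_s: 14.37
tool_pos: [0.5973, 0.2757, 0.1531]
eef_rot: [0.708, -0.707, -0.01, 0.001]
ft_force: [-1.8, -2.5, 12.8]
opening: 0.0233
```

The force rose to 12.8 N while the tool hardly moved, so it is on the hard stop. I'll check visually.

```bash
python3 - <<'E'
from h import *
np.set_printoptions(precision=4,suppress=True)
T=tool(); im=optics.grab_frame("wrist"); cv2.imwrite("pics/w8.png",im[:,:,::-1]);np.save("T8.npy",T); print(T)
L=[]
for n,(x,y) in(("scene",(170,50)),("side",(240,50))):
    im=optics.grab_frame(n); L.append(cv2.resize(im[y:y+130,x:x+150,::-1],None,fx=2.6*2,fy=2.6*2,interpolation=cv2.INTER_CUBIC)); cv2.imwrite(f"pics/{n}8.png",L[-1][:600])
print(monitor.get_obs()["ft_force"],monitor.get_obs()["ft_torque"])
E
```

```text
[[ 0.9998  0.0125 -0.0152  0.5973]
 [ 0.0152  0.0014  0.9999  0.2757]
 [ 0.0125 -0.9999  0.0012  0.1531]
 [ 0.      0.      0.      1.    ]]
[-0.7074 -2.1314 12.5643] [-0.3089  0.2058 -0.0312]
```

View pics/scene8.png

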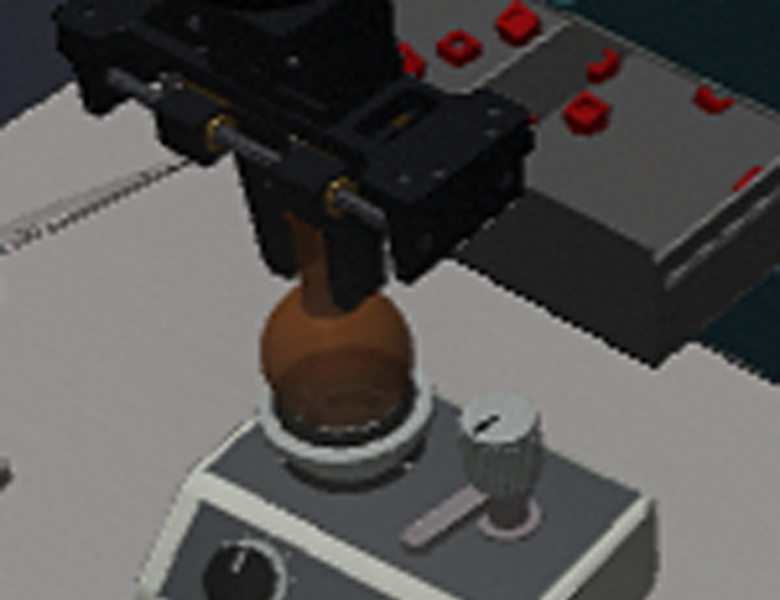

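View pics/side8.png

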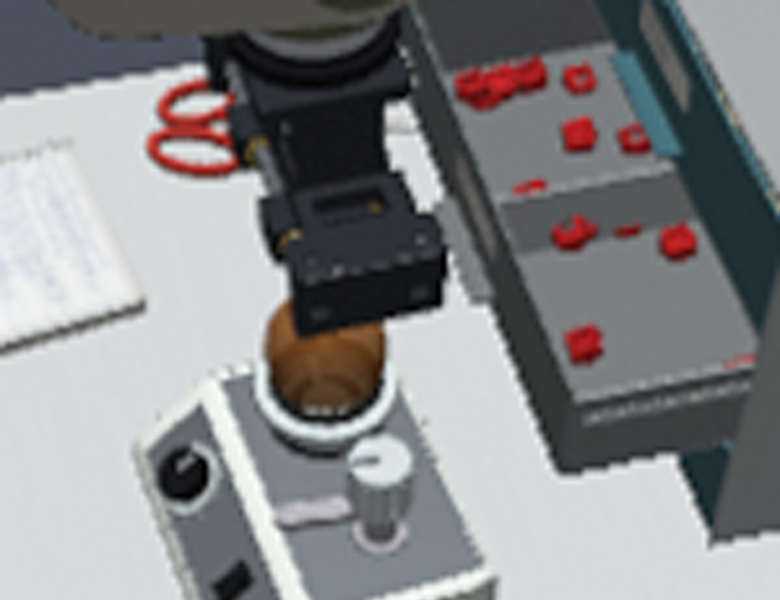

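View pics/w8.png

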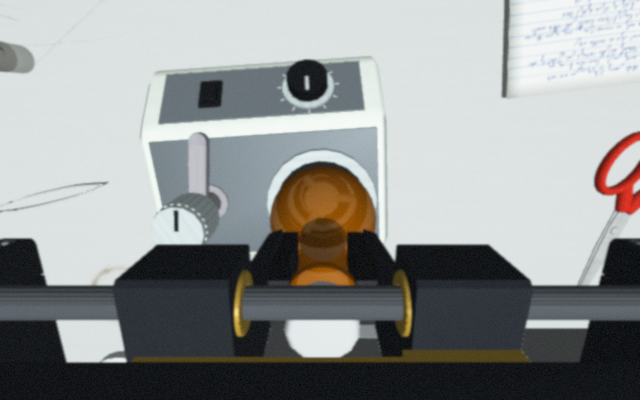

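```bash
python3 - <<'E'
from h import *
T=np.load("T8.npy")
w=cv2.imread("pics/w8.png"); cv2.imwrite("pics/w8z.png",cv2.resize(w[130:250,240:400],None,fx=4.5,fy=4.5,interpolation=cv2.INTER_CUBIC))
for z in(.1,.094,.088): 
    p=proj("wrist",[[.5592,.275,z],[.597,.313,z],[.597,.237,z]],T); print(z,((p-[240,130])*4.5).round(0).tolist(), ((proj("side",[[.5592,.2735,z],[.597,.2355,z]])-[240,50])*5.2).round(1).tolist(),((proj("scene",[[.5592,.2735,z],[.597,.2355,z]])-[170,50])*5.2).round(1).tolist())
E
```

```text
0.1 [[370.0, 103.0], [630.0, 368.0], [102.0, 360.0]] [[257.3, 378.9], [346.4, 419.4]] [[277.7, 422.0], [407.1, 412.0]]
0.094 [[370.0, 96.0], [623.0, 354.0], [109.0, 347.0]] [[257.9, 386.7], [346.6, 427.1]] [[279.8, 432.5], [408.6, 422.4]]
0.088 [[370.0, 89.0], [617.0, 342.0], [116.0, 334.0]] [[258.5, 394.4], [346.7, 434.8]] [[281.9, 442.8], [410.1, 432.7]]
```

View pics/w8z.png

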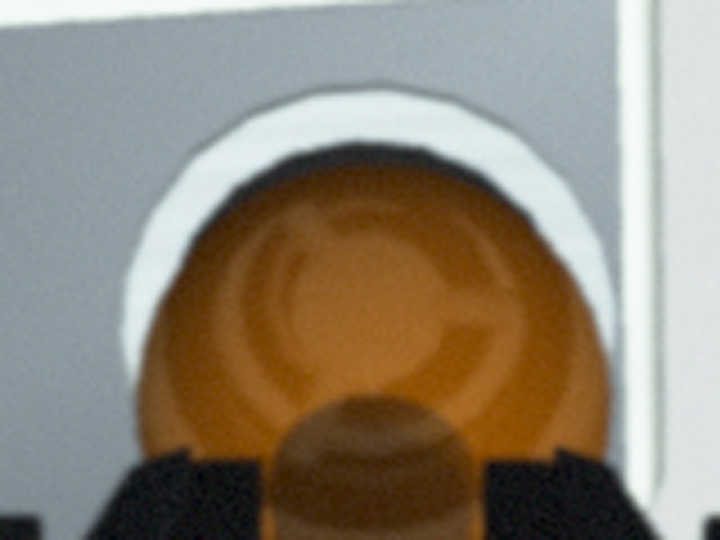

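```bash
python3 - <<'E'
from h import *
im=optics.grab_frame("scene"); cv2.imwrite("pics/scene9.png",im[:,:,::-1])
o=monitor.get_obs(); print(o["time_s"],o["ft_force"],o["tool_pos"],o["qvel"],o["opening"])
E
```

```text
14.5667 [-0.90717998 -2.43203749 12.40061031] [0.59735283 0.27572347 0.15313885] [ 0.00099412  0.00032732 -0.0001498  -0.00097219  0.00061616  0.00013005] 0.023396012732299225
```

View pics/scene9.png

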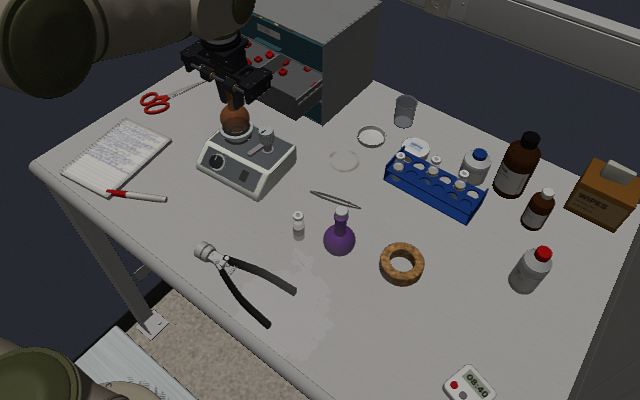

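The vial still stands at (298,226), the purple flask hasn't moved, and the amber flask is seated and held. I'll hand in now.

```bash
python3 -c "
from rig import order
print(order.hand_in())"
```

```text
the job is handed in; nothing more can be done
None
```

I freed the ring, seated the flask in it and pressed both down to the hard stop. I handed in at about 14.6 s with the hand still gripping the neck and pushing; the hand-in reports no verdict.

- **Lock nut:** turned about 80° anticlockwise. In the wrist picture its arm measured about 1.42 rad, which is the 1.4 rad stop within measuring error.
- **Flask:** lifted straight out of the cork ring by the neck and lowered onto the ring. It made contact with the tool at 0.165 m, the height I expected.
- **Pressing:** the tool went down about 12.2 mm after contact. The wrist force rose from 7 to about 12.5 N over the last half millimetre and then held steady, which is the hard stop and far below 60 N. The ring's height and width in the wrist picture fit 12 mm of travel.
- **Alignment:** bulb and ring looked concentric to within about 1 mm. The tool leans about 0.7°; I did not measure the flask's final tilt.
- **Bystanders:** the vial still stands where it was, and the purple flask is untouched.

**Disagreements:**
- The fingers read 23.5 to 24 mm on a neck given as 22 mm.
- The fixed cameras placed the ring and nut about 3 to 4 mm from where the wrist camera did. I leaned on the wrist camera, and gripping the nut confirmed it.
- One estimate put the hanging bulb about 5 mm forward of the tool. That was within its error and did not show once the flask was seated.

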